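# Lay out three pipe-to-plate weld joints

## Robot

A 6-joint arm with a two-finger parallel gripper is mounted at the origin on the work surface. World frame = base frame: x ahead of the robot, y to its left, z up, the work surface at z = 0. Lengths are in mm, angles in degrees, forces in N, time in s.
With the tool pointing down it reaches from about 350 to 775 mm from the base axis. Payload 5.5 kg.
Tool frame: the origin (TCP) lies at the very end of the fingers, on their centre line; the grasp point (between the pads) lies 19 mm behind it (arm.hold_point_z is the distance from the TCP to the grasp point, in mm); z points along the fingers, y is the direction in which the jaws open and shut (so a half turn about z gives the same grasp; the last joint's range is limited). The gripper opens to 85 mm and grips with 20 to 120 N. Pads are 22 mm wide; open, the fingers measure 114 mm over their backs; the gripper's body (76 mm by 85 mm) begins 54 mm behind the grasp point. The pads swing forward as they close: fully open they stand 13 mm farther back than shut.
Start: joints at [59.152, 17.945, 2.641, 74.691, 0, 82.002], TCP at [223.308, 529.911, 231.323] pointing down, gripper open.
Joint ranges: [-158.12, 158.12], [-49.38, 96.58], [-58.88, 72.47], [-126.05, 133.96], [-84.25, 85.87], [-180, 180]. Speed limits (degrees/s): [147.25, 147.25, 180, 180, 180, 180].

## Interface

Orientations are given as a 3x3 rotation matrix whose columns are the frame's x, y, z axes.
In Python, from bench import arm gives the robot as it stands.
- The arm moves only by the shell command python3 -m crank 'ROWS' [OPENING] [FORCE]. ROWS is JSON, a list of rows, each a list of 2 entries, a list of its own where there are three numbers: the shift along the world's x, y, z as a fraction of full scale, then the turn, a rotation vector about the world's x, y, z as a fraction of full scale. In form: [[[tx, ty, tz], [rx, ry, rz]], ...]. A call has 1 to 20 rows; each row is the pose to reach, as a shift and turn from the pose commanded when the call began; what a row does not reach only later rows make up. Full scale, the value 1, is 30 cm for a shift and pi/2 rad for a turn. A row lasts 1/12 s, in which the tool goes at most 41.7 mm and 7.16 degrees, less where a joint would pass 70% of its speed; a pose out of reach is approached as far as the arm can. A call with a number of a shift or a turn outside -1 to 1 is refused whole. A call with a gripper value outside its range is refused whole. OPENING is the finger opening in mm, from 0 to 85.4, set as the call begins (- or left out, the last holds). The fingers move at their own pace and stop on an object; FORCE is the grip in N (left out, the last holds). Time passes only in rows, so rows that repeat a pose let the fingers close. It gives the time, the measured TCP pose, the force and the opening at its end, in the units of the state.
- arm.get_state(): the state, without advancing time (a new reading comes with each control period).
- arm.snapshot(name): name is "side" or "top" or "wrist"; returns the picture (480x640x3 uint8, red, green, blue); there is no depth.
- arm.camera_info(name): a dict with "fx", "fy", "cx", "cy" (pixels), "world_to_cam" (4x4, takes a point from world to camera coordinates). Camera axes: x right, y down, z forward; pixel columns grow to the right and rows downward; lengths in mm; the calibration is good to about 2 mm. A picture is of the moment at which its call begins: read the wrist's pose just before it. camera_info takes no time and is no camera call; for the wrist camera it gives the pose at the moment of the call.
- arm.close_job(): hands the job in, once; it reports no verdict.
Trained networks look in the newest picture that a camera, given by its name, has taken for a name from the list of things; names that differ only in an ending like _2 or _b are one class to them, and where a whole thing is asked for, a point or a joint stands for the part that bears it (a point fixed in the world has none). Each returns a list of dicts, best first, with "confidence" (0 to 1); they miss things now and then, are a little off and sometimes report something else, mostly with a low value. They report only what shows in the picture. A call takes as long as a camera call. They do not tell look-alikes from the thing itself.
- arm.boxes_of(camera, name): "extent" ([centre column, centre row, width, height] in pixels, round what is visible of it).
- arm.landmark_of(camera, name): "position" ([column, row] in pixels: a listed point, or the origin of a listed thing).
The state is a dict: "time_s": time; "q": joint angles; "dq": joint speeds; "effort": joint torques, N m; "position": TCP position; "orientation": TCP orientation; "ft_force": force on the tool from outside, world axes, zero at the start; "wrist_torque": the same for the moment, N m; "gripper_width": opening from 0.0 (shut) to 1.0 (fully open).
Only numpy, scipy, OpenCV 4.12 (cv2) and the standard library are available. Lean on these libraries where they do the work, as an engineer would, in place of code of your own. Each camera call takes 0.05 s, during which the arm holds its last target. There are 200 camera calls.

## Task

Lay out the pipe-to-plate joints for the next welding lesson: stand each of the three round pipe stubs upright in the middle of the base plate of its own size, centred in the chalk circle to within about a centimetre: the small pipe on the small plate, the medium on the medium, the large on the large. Leave the square tubes, the hammer and the brush where they are, and knock no pipe or tube over.

Things in the scene. Friction and masses are not known exactly. Their poses are not given: they have to be found in the camera images.
- plate_small: the small base plate: a flat square steel plate, 66 x 66 mm and 8 mm thick, with blue edges, fixed flat on the table; a thin white chalk circle 34 mm across is drawn round its middle. Origin: centre of the underside (on the table); z up, x and y along its sides; its top is 8 mm above the origin
- plate_medium: the medium base plate: a flat square steel plate, 90 x 90 mm and 8 mm thick, with blue edges, fixed flat on the table; a thin white chalk circle 50 mm across is drawn round its middle. Origin: centre of the underside (on the table); z up, x and y along its sides; its top is 8 mm above the origin
- plate_large: the large base plate: a flat square steel plate, 114 x 114 mm and 8 mm thick, with blue edges, fixed flat on the table; a thin white chalk circle 68 mm across is drawn round its middle. Origin: centre of the underside (on the table); z up, x and y along its sides; its top is 8 mm above the origin
- pipe_small: the small round pipe stub: bare steel pipe, outside diameter 26 mm, wall 3 mm, 70 mm tall, open at both ends, standing upright, about 120 g. Origin: on its axis at the lower end; z along the pipe, up
- pipe_medium: the medium round pipe stub: bare steel pipe, outside diameter 42 mm, wall 3.5 mm, 70 mm tall, open at both ends, standing upright, about 230 g. Origin: on its axis at the lower end; z along the pipe, up
- pipe_large: the large round pipe stub: bare steel pipe, outside diameter 60 mm, wall 4 mm, 70 mm tall, open at both ends, standing upright, about 380 g. Origin: on its axis at the lower end; z along the pipe, up
- square_small: bystander, the small square tube stub: bare steel tube of square section, 34 x 34 mm outside, wall 3 mm, 70 mm tall, open at both ends, standing upright among the pipes. Origin: centre of its lower end; z up, x and y along its sides
- square_large: bystander, the large square tube stub: bare steel tube of square section, 46 x 46 mm outside, wall 3 mm, 70 mm tall, open at both ends, standing upright among the pipes. Origin: centre of its lower end; z up, x and y along its sides
- hammer: bystander: a hammer, 260 mm long, lying to the robot's left of the work. Origin: on the table under the middle of its length; x along the handle towards the head
- brush: bystander: a brush, 220 mm long, lying to the robot's right of the work. Origin: on the table under the middle of its length; x along the handle towards the bristles
Mind the look-alikes: they are no part of the job. What is shaped like the pipe_small but red is not meant. What is shaped like the plate_small but orange is not meant.

How it is judged:
By the outcome, as a careful person would: the job done as asked, in the order asked, and still so for the second after the job is handed in, with the robot touching nothing.
It also fails if it takes over 88 s, if anything falls off the work surface, if the arm or the gripper's body presses on something with over 40 N, if the wrist force passes 120 N, or if a joint passes its speed limit or range.

## Working session

There is one attempt and no reset: what is moved stays moved. The work goes in short steps, Python scripts to look and compute and a shell command to move; the robot and the scene stay as the last step left them, time stands still between calls to the robot, and variables do not carry over. Pictures are saved under pics/ and viewed, on a budget of 14 in all, crops included, one or two more only if the job needs it, and the job is handed in when it is done.

```bash
mkdir -p pics; ls; cat > h.py <<'E'
import numpy as np, cv2
from bench import arm
def snap(c,f=None):
    im=arm.snapshot(c)
    if f: cv2.imwrite('pics/'+f,cv2.cvtColor(im,cv2.COLOR_RGB2BGR))
    return im
def ray(c,uv,z,ci=None):
    i=ci or arm.camera_info(c); T=np.array(i['world_to_cam']); R=T[:3,:3]; o=-R.T@T[:3,3]
    d=R.T@np.array([(uv[0]-i['cx'])/i['fx'],(uv[1]-i['cy'])/i['fy'],1.])
    return o+d*(z-o[2])/d[2]
def proj(c,p,ci=None):
    i=ci or arm.camera_info(c); T=np.array(i['world_to_cam']); q=T[:3,:3]@np.array(p)+T[:3,3]
    return np.array([i['fx']*q[0]/q[2]+i['cx'],i['fy']*q[1]/q[2]+i['cy']])
E
python3 - <<'E'
from h import *
np.set_printoptions(precision=1,suppress=True)
s=arm.get_state(); print(s['time_s'],s['position'],np.array(s['orientation']),s['gripper_width'])
for c in('top','side'):
    snap(c,c+'0.png')
    T=np.array(arm.camera_info(c)['world_to_cam']);print(c,-T[:3,:3].T@T[:3,3],T[2,:3])
for n in 'plate_small plate_medium plate_large pipe_small pipe_medium pipe_large square_small square_large'.split():
    for d in arm.landmark_of('top',n): print(n,np.array(d['position']),round(d['confidence'],2),ray('top',d['position'],0)[:2])
E
```

```text
pics
0.0 [223.  529.4 230.4] [[-0.9  0.4 -0. ]
 [ 0.4  0.9 -0. ]
 [ 0.  -0.  -1. ]] 1.000689313778502
top [ 445.8  -22.9 1211.8] [ 0.1  0.  -1. ]
side [ 424.4 -949.7  895.8] [ 0.1  0.7 -0.7]
plate_small [273.9 141.9] 0.96 [754.   66.8]
plate_small [261.3 190.3] 0.91 [643.6  96.8]
plate_large [190.7 191.9] 0.61 [643.5 256.3]
pipe_small [403.4 309.8] 0.71 [ 370.5 -213.4]
pipe_small [416.2 285.6] 0.67 [ 423.  -243.5]
pipe_small [420.6 248.7] 0.64 [ 504.5 -256.3]
pipe_medium [336.8 282.4] 0.71 [433.6 -68.1]
pipe_large [434.1 188.8] 0.6 [ 638.4 -291.7]
pipe_large [350.8 207.9] 0.47 [ 599.3 -103.6]
square_small [195.7 276.8] 0.56 [452.4 245.4]
square_large [272.  270.5] 0.79 [462.9  75.3]
square_large [103.7 262.6] 0.51 [488.2 451.4]
square_large [511.  244.2] 0.38 [ 510.3 -457.2]
```

View pics/top0.png

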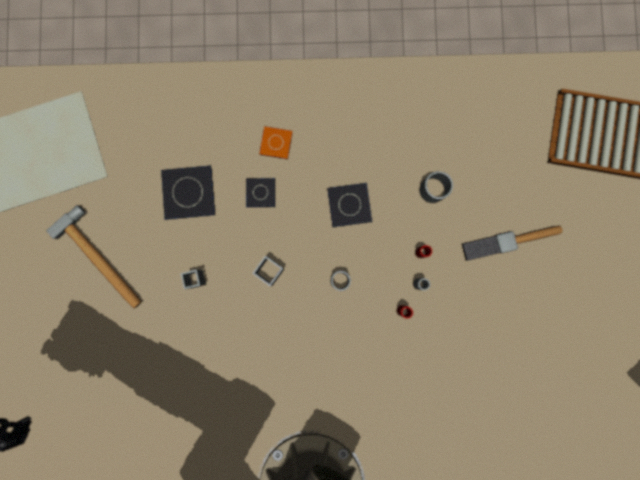

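View pics/side0.png

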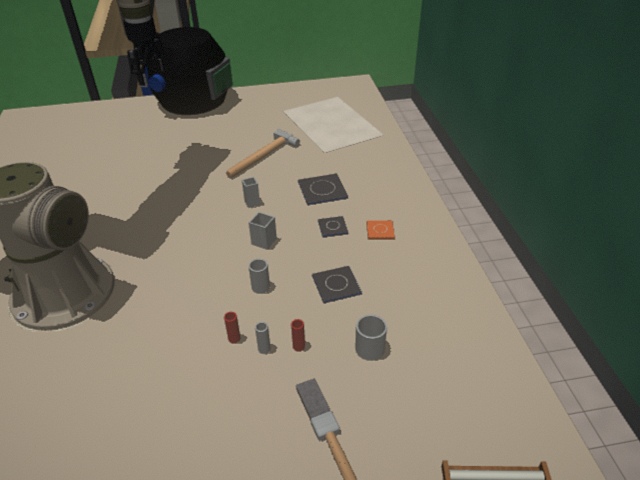

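Top view: plates large (188,192), small (260,192), medium (349,205); the orange look-alike plate is at (276,143). Pipes are large (436,187), medium (340,279) and small grey (422,284), with red look-alikes at (424,251) and (405,311). The square tubes are at (193,279) and (269,269). I'll confirm the small pipe in a crop and measure the rest.

```bash
python3 - <<'E'
from h import *
np.set_printoptions(precision=1,suppress=True)
im=snap('top'); b=cv2.cvtColor(im,cv2.COLOR_RGB2BGR)
a=cv2.resize(b[160:330,310:460],None,fx=3.5,fy=3.5,interpolation=cv2.INTER_CUBIC)
cv2.imwrite('pics/crop1.png',a)
dark=(im.max(2)<75).astype(np.uint8)
for n,(u,v),r in(('L',(188,192),32),('S',(260,192),20),('M',(349,205),27)):
    m=np.zeros_like(dark);m[v-r:v+r,u-r:u+r]=dark[v-r:v+r,u-r:u+r]
    cs=max(cv2.findContours(m,0,2)[0],key=cv2.contourArea);q=cv2.minAreaRect(cs)
    c=ray('top',q[0],8); e=[ray('top',p,8)[:2] for p in cv2.boxPoints(q)]
    print(n,'ctr',c[:2],'sides',[np.linalg.norm(e[i]-e[i-1]) for i in range(2)],'ang',np.degrees(np.arctan2(*(e[1]-e[0])[::-1])))
snap('side')
for n in 'plate_small plate_medium plate_large pipe_small pipe_medium pipe_large square_small square_large'.split():
    for d in arm.landmark_of('side',n): print(n,np.array(d['position']),round(d['confidence'],2),ray('side',d['position'],0)[:2])
E
```

```text
L ctr [641.7 260.9] sides [np.float64(111.14652841106718), np.float64(113.17367687892042)] ang -86.18919150915426
S ctr [638.5  97.9] sides [np.float64(60.36598821979672), np.float64(63.31609502678762)] ang -0.5917320395225516
M ctr [ 605.7 -100. ] sides [np.float64(86.95414638285088), np.float64(88.24147191068083)] ang -83.59800149123214
plate_small [331.3 226.8] 0.94 [635.7 104. ]
plate_small [380.5 227.9] 0.84 [756.1  75. ]
plate_medium [335.7 284.9] 0.62 [605.  -98.1]
plate_medium [323.5 185.3] 0.29 [650.1 284.6]
plate_large [323.9 186.7] 0.68 [649.9 277.9]
pipe_small [265.  351.4] 0.94 [ 428.2 -251.9]
pipe_small [234.5 335.7] 0.66 [ 370.6 -199.9]
pipe_small [297.2 346. ] 0.55 [ 493.7 -251. ]
pipe_medium [257.4 287.2] 0.79 [430.8 -70.6]
pipe_large [371.3 348.2] 0.71 [ 639.1 -285.1]
pipe_large [321.4 188.4] 0.42 [641.7 271.5]
square_small [254.4 201.2] 0.57 [454.6 250.8]
square_large [265.2 242.4] 0.93 [464.8  78. ]
```

View pics/crop1.png

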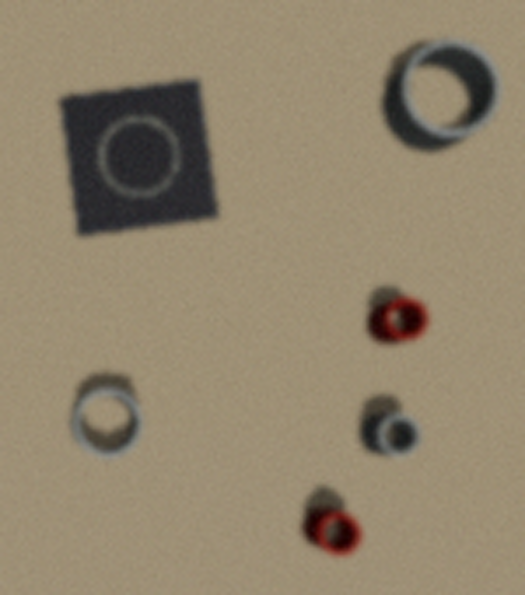

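The small grey pipe is at crop (398,435), i.e. top-image (423.7,284.3). It's bare steel, so it is the one meant; the pipes at crop (402,318) and (338,532) are red. Now moving over the plates with the wrist camera.

```bash
python3 - <<'E'
from h import *
np.set_printoptions(precision=2,suppress=True)
for uv in((423.7,284.3),(340.6,280.3),(438.6,185.4)):print(ray('top',uv,70))
s=arm.get_state();T=np.array(arm.camera_info('wrist')['world_to_cam']);print(np.array(s['orientation']),-T[:3,:3].T@T[:3,3],T[2,:3])
E
python3 -m crank '[[[1,-0.9,0.1],[0,0,0]],[[1,-0.9,0.1],[0,0,0]],[[1,-0.9,0.1],[0,0,0]],[[1,-0.9,0.1],[0,0,0]],[[1,-0.9,0.1],[0,0,0]],[[1,-0.9,0.1],[0,0,0]],[[1,-0.9,0.1],[0,0,0]],[[1,-0.9,0.1],[0,0,0]],[[1,-0.9,0.1],[0,0,0]],[[1,-0.9,0.1],[0,0,0]],[[1,-0.9,0.1],[0,0,0]],[[1,-0.9,0.1],[0,0,0]],[[1,-0.9,0.1],[0,0,0]],[[1,-0.9,0.1],[0,0,0]]]'
```

```text
[ 426.72 -246.5    70.  ]
[438.54 -73.57  70.  ]
[ 634.37 -285.96   70.  ]
[[-0.92  0.39  0.  ]
 [ 0.39  0.92  0.  ]
 [-0.    0.   -1.  ]] [149.33 560.67 374.04] [ 0.29 -0.12 -0.95]
time_s: 2.17
position: [522.3, 260.7, 261.3]
orientation: [[-0.922, 0.387, -0.001], [0.387, 0.922, 0.0], [0.001, -0.0, -1.0]]
ft_force: [-0.8, 0.1, 0.1]
gripper_width: 0.999
```

```bash
cat >> h.py <<'E'
def plates(f=None):
    ci=arm.camera_info('wrist'); im=snap('wrist',f)
    dark=cv2.morphologyEx((im.max(2)<75).astype(np.uint8),cv2.MORPH_OPEN,np.ones((5,5)))
    for c in cv2.findContours(dark,0,2)[0]:
        if cv2.contourArea(c)<800: continue
        x,y,w,h=cv2.boundingRect(c)
        P=np.array([ray('wrist',p,8,ci)[:2] for p in c[:,0].astype(float)],np.float32)
        q=cv2.minAreaRect(P); print('plate',np.round(q[0],1),np.round(q[1],1),'px',(x,y,w,h))
E
python3 - <<'E'
from h import *
plates('w1.png')
E
```

```text
plate [757.7 157.9] [825.5 232.6] px (0, 319, 640, 161)
plate [643.1 262.2] [63.3 62.2] px (337, 268, 59, 53)
plate [640.9 262.3] [114.3 113. ] px (298, 234, 106, 119)
plate [460.8  37.3] [36.2 43.3] px (79, 199, 38, 40)
plate [477.7  82.8] [27.2 70.2] px (129, 189, 33, 61)
```

View pics/w1.png

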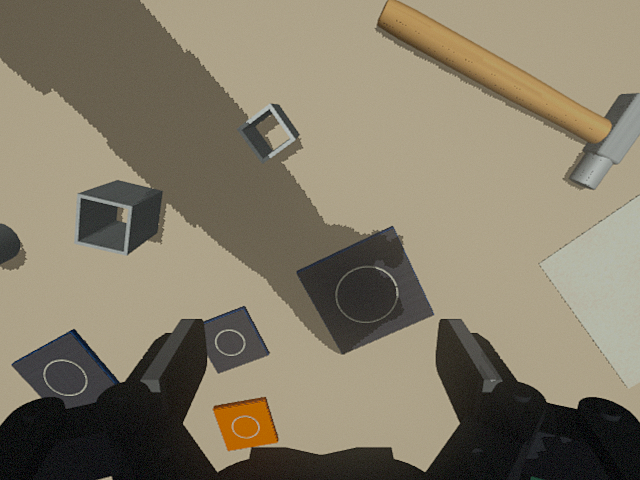

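The large plate's chalk circle is at (366,293), the small's at (230,342) and the medium's at (65,377), with the square tubes upright behind them. Heading for the small pipe.

```bash
python3 - <<'E'
from h import *
for uv in((366,293.5),(230,342),(65,377)):print(ray('wrist',uv,8))
print(proj('wrist',(522,261,0)))
E
python3 -m crank '[[[-0.1,-0.9,0],[0,0,0]],[[-0.1,-0.9,0],[0,0,0]],[[-0.1,-0.9,0],[0,0,0]],[[-0.1,-0.9,0],[0,0,0]],[[-0.1,-0.9,0],[0,0,0]],[[-0.1,-0.9,0],[0,0,0]],[[-0.1,-0.9,0],[0,0,0]],[[-0.1,-0.9,0],[0,0,0]]]' 56 40
python3 -m crank '[[[-0.22,-0.79,0],[0,0,0]],[[-0.22,-0.79,0],[0,0,0]],[[-0.22,-0.79,0],[0,0,0]],[[-0.22,-0.79,0],[0,0,0]],[[-0.22,-0.79,0],[0,0,0]],[[-0.22,-0.79,0],[0,0,0]],[[-0.22,-0.79,0],[0,0,0]],[[-0.22,-0.79,0],[0,0,0]],[[-0.22,-0.79,0],[0,0,0]],[[-0.22,-0.79,0],[0,0,0]]]'
python3 - <<'E'
from h import *
snap('wrist','w2.png')
for n in('pipe_small','pipe_medium','pipe_large'):
    for d in arm.landmark_of('wrist',n): print(n,np.round(d['position']),round(d['confidence'],2),ray('wrist',d['position'],0)[:2])
E
```

```text
[641.90784922 262.83833643   8.        ]
[639.1743205   99.19774823   8.        ]
[ 606.89064833 -100.58419804    8.        ]
[321.90008737 191.94734727]
time_s: 2.88
position: [492.5, -12.6, 261.6]
orientation: [[-0.92, 0.391, 0.0], [0.391, 0.92, -0.001], [-0.001, -0.001, -1.0]]
ft_force: [0.5, -0.0, -0.1]
gripper_width: 0.658
time_s: 3.72
position: [427.8, -245.2, 261.4]
orientation: [[-0.923, 0.386, 0.0], [0.386, 0.923, 0.001], [0.0, 0.001, -1.0]]
ft_force: [0.3, 0.0, -0.3]
gripper_width: 0.659
pipe_small [337. 253.] 0.89 [ 495.4254123 -255.3432306]
pipe_small [318. 193.] 0.69 [ 427.45489606 -248.8047028 ]
pipe_small [334. 125.] 0.59 [ 371.88542571 -209.25741534]
pipe_medium [483. 134.] 0.83 [435.56235086 -78.3765153 ]
pipe_large [353. 370.] 0.95 [ 638.75794455 -293.26849724]
```

View pics/w2.png

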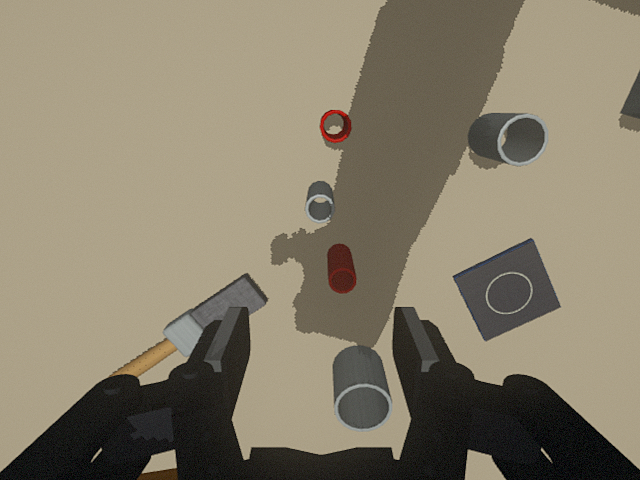

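The small steel pipe's rim is at (319.5,207.5), between red ones at (336,126) and (342,281). The medium rim is at (522,139), the large at (362,407) and the medium plate circle at (509,293).

```bash
python3 - <<'E'
from h import *
for n,uv,z in(('S',(319.5,207.5),70),('L',(362,407),70),('M',(522,139),70),('Mplate',(509,293),8)):print(n,ray('wrist',uv,z))
p=np.array(arm.get_state()['position']);print(p,(ray('wrist',(319.5,207.5),70)-p)/300)
E
```

```text
S [ 426.57027492 -247.48238747   70.        ]
L [ 634.61309296 -287.81337757   70.        ]
M [437.26352012 -74.6010089   70.        ]
Mplate [ 606.86192461 -100.41664929    8.        ]
[ 427.79171978 -245.74629683  261.46872748] [-0.00407148 -0.00578697 -0.63822909]
```

```bash
python3 -m crank '[[[-0.004,-0.005,-0.3],[0,0,0]],[[-0.004,-0.005,-0.3],[0,0,0]],[[-0.004,-0.005,-0.5],[0,0,0]],[[-0.004,-0.005,-0.6],[0,0,0]],[[-0.004,-0.005,-0.7],[0,0,0]],[[-0.004,-0.005,-0.775],[0,0,0]],[[-0.004,-0.005,-0.775],[0,0,0]],[[-0.004,-0.005,-0.775],[0,0,0]],[[-0.004,-0.005,-0.775],[0,0,0]]]'
python3 -m crank '[[[0,0,0],[0,0,0]],[[0,0,0],[0,0,0]],[[0,0,0],[0,0,0]],[[0,0,0],[0,0,0]],[[0,0,0],[0,0,0]],[[0,0,0],[0,0,0]],[[0,0,0],[0,0,0]],[[0,0,0],[0,0,0]]]' 10 50
python3 -m crank '[[[0,0,0.15],[0,0,0]],[[0,0,0.3],[0,0,0]],[[0,0,0.4],[0,0,0]],[[0,0,0.4],[0,0,0]],[[0,0,0.4],[0,0,0]],[[0,0,0.4],[0,0,0]]]'
```

```text
time_s: 4.67
position: [427.4, -249.1, 30.4]
orientation: [[-0.922, 0.388, 0.002], [0.388, 0.922, -0.001], [-0.002, -0.0, -1.0]]
ft_force: [1.2, 0.2, 0.5]
gripper_width: 0.654
time_s: 5.33
position: [427.5, -249.9, 31.0]
orientation: [[-0.921, 0.388, 0.003], [0.388, 0.921, -0.003], [-0.004, -0.001, -1.0]]
ft_force: [-0.1, -1.2, 6.7]
gripper_width: 0.296
time_s: 5.83
position: [426.0, -248.5, 148.9]
orientation: [[-0.921, 0.388, 0.001], [0.388, 0.921, -0.0], [-0.001, -0.0, -1.0]]
ft_force: [-0.3, -0.3, -1.3]
gripper_width: 0.294
```

```bash
python3 -m crank '[[[0.35,0.58,0],[0,0,0]],[[0.35,0.58,0],[0,0,0]],[[0.35,0.58,0],[0,0,0]],[[0.35,0.58,0],[0,0,0]],[[0.35,0.58,0],[0,0,0]],[[0.35,0.58,0],[0,0,0]],[[0.35,0.58,0],[0,0,0]]]'
python3 -m crank '[[[0.363,0.575,-0.1],[0,0,0]],[[0.363,0.575,-0.2],[0,0,0]],[[0.363,0.575,-0.25],[0,0,0]],[[0.363,0.575,-0.25],[0,0,0]],[[0.363,0.575,-0.25],[0,0,0]],[[0.363,0.575,-0.25],[0,0,0]],[[0.363,0.575,-0.25],[0,0,0]],[[0.363,0.575,-0.25],[0,0,0]]]'
python3 - <<'E'
from h import *
snap('wrist','w3.png'); print(proj('wrist',(638.8,98.8,8)))
p=arm.get_state()['position'];print(p)
for h in(0,70): print(h,proj('wrist',(p[0],p[1],p[2]-31+h)))
E
```

```text
time_s: 6.42
position: [530.3, -72.4, 146.6]
orientation: [[-0.923, 0.384, -0.004], [0.384, 0.923, 0.001], [0.004, -0.001, -1.0]]
ft_force: [-0.4, -0.9, -1.1]
gripper_width: 0.298
time_s: 7.08
position: [638.5, 96.8, 72.1]
orientation: [[-0.921, 0.389, -0.004], [0.389, 0.921, -0.001], [0.003, -0.002, -1.0]]
ft_force: [-1.1, -1.3, 0.1]
gripper_width: 0.3
[326.56029004 259.81148668]
[638.88237313  96.21948946  73.126699  ]
0 [322.32323941 287.47772504]
70 [322.32635869 382.92050083]
```

View pics/w3.png

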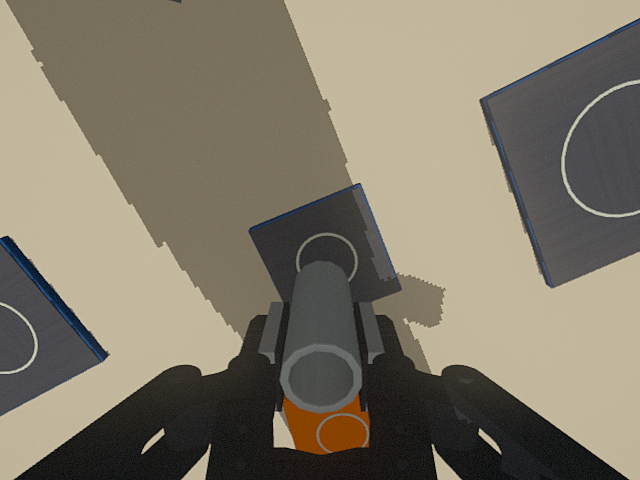

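The held pipe's rim is at (321,377), the grip offset I expected, and the chalk circle is centred at (327,260), matching my estimate. Lowering.

```bash
python3 -m crank '[[[0.005,0.006,-0.05],[0,0,0]],[[0.005,0.006,-0.09],[0,0,0]],[[0.005,0.006,-0.105],[0,0,0]],[[0.005,0.006,-0.108],[0,0,0]],[[0.005,0.006,-0.11],[0,0,0]],[[0.005,0.006,-0.11],[0,0,0]],[[0.005,0.006,-0.11],[0,0,0]]]'
```

```text
time_s: 7.72
position: [641.9, 99.5, 41.6]
orientation: [[-0.921, 0.389, 0.001], [0.389, 0.921, 0.0], [-0.001, 0.001, -1.0]]
ft_force: [-0.7, -0.8, -1.2]
gripper_width: 0.296
```

```bash
python3 -m crank '[[[-0.003,-0.003,-0.004],[0,0,0]],[[-0.003,-0.003,-0.006],[0,0,0]],[[-0.003,-0.003,-0.008],[0,0,0]],[[-0.003,-0.003,-0.008],[0,0,0]],[[-0.003,-0.003,-0.008],[0,0,0]]]'
python3 -c "
from h import *
s=arm.get_state();print(s['position'],s['ft_force'])"
```

```text
time_s: 8.13
position: [640.9, 98.8, 39.0]
orientation: [[-0.922, 0.388, 0.001], [0.388, 0.922, -0.0], [-0.001, 0.0, -1.0]]
ft_force: [-1.1, -1.1, 5.1]
gripper_width: 0.296
[640.85462578  98.81468936  39.03788597] [-1.13487301 -1.07214674  5.14332735]
```

```bash
python3 -m crank '[[[0,0,0],[0,0,0]],[[0,0,0],[0,0,0]],[[0,0,0],[0,0,0]],[[0,0,0],[0,0,0]],[[0,0,0],[0,0,0]],[[0,0,0.05],[0,0,0]],[[0,0,0.2],[0,0,0]],[[0,0,0.35],[0,0,0]],[[0,0,0.55],[0,0,0]],[[0,0,0.55],[0,0,0]],[[0,0,0.55],[0,0,0]],[[0,0,0.55],[0,0,0]]]' 60
python3 - <<'E'
from h import *
snap('wrist','w4.png'); print(arm.get_state()['position'],proj('wrist',(639,99,8)),proj('wrist',(639,99,78)))
E
```

```text
time_s: 9.13
position: [642.0, 98.9, 205.8]
orientation: [[-0.922, 0.388, 0.005], [0.388, 0.922, 0.0], [-0.004, 0.002, -1.0]]
ft_force: [0.3, 1.0, 0.2]
gripper_width: 0.704
[640.78839737  98.80439085 203.63480959] [321.2176017  204.81338917] [321.16241127 227.6437386 ]
```

View pics/w4.png

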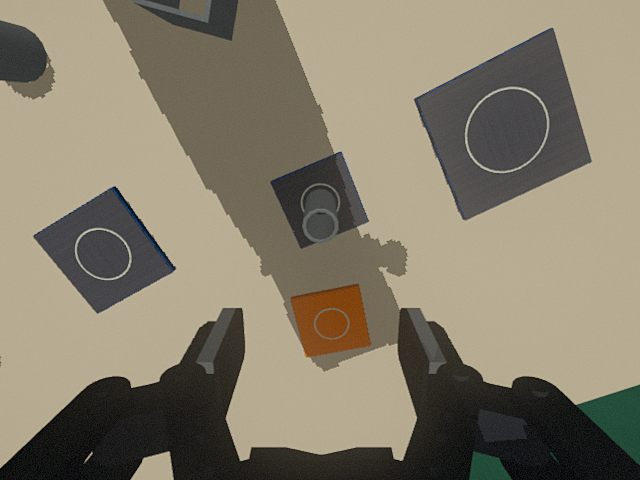

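The small pipe stands on the small plate: rim (320,226) against (321,228) expected, circle (321,201). Next, the medium pipe.

```bash
python3 -m crank '[[[-0.678,-0.578,0],[0,0,0]],[[-0.678,-0.578,0],[0,0,0]],[[-0.678,-0.578,0],[0,0,0]],[[-0.678,-0.578,0],[0,0,0]],[[-0.678,-0.578,0],[0,0,0]],[[-0.678,-0.578,0],[0,0,0]],[[-0.678,-0.578,0],[0,0,0]],[[-0.678,-0.578,0],[0,0,0]],[[-0.678,-0.578,0],[0,0,0]],[[-0.678,-0.578,0],[0,0,0]],[[-0.678,-0.578,-0.1],[0,0,0]],[[-0.678,-0.578,-0.2],[0,0,0]],[[-0.678,-0.578,-0.2],[0,0,0]],[[-0.678,-0.578,-0.2],[0,0,0]]]' 72
python3 - <<'E'
from h import *
snap('wrist','w5.png');print(arm.get_state()['position'],proj('wrist',(437.3,-74.6,70)),proj('wrist',(437.3,-74.6,0)))
E
```

```text
time_s: 10.35
position: [436.2, -73.3, 142.0]
orientation: [[-0.922, 0.387, -0.005], [0.387, 0.922, 0.002], [0.005, 0.0, -1.0]]
ft_force: [0.3, -0.4, 1.0]
gripper_width: 0.845
[437.47957482 -73.88451388 143.43343404] [320.82067878 256.58876141] [320.99797653 223.7548408 ]
```

View pics/w5.png

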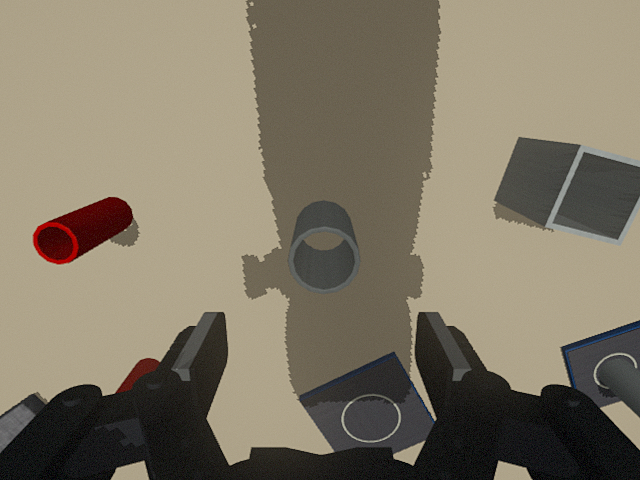

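The medium pipe's rim is at (324,260), about 2 mm off my estimate. Shifting about 2 mm in x and descending.

```bash
python3 -m crank '[[[0.007,0,-0.1],[0,0,0]],[[0.007,0,-0.2],[0,0,0]],[[0.007,0,-0.3],[0,0,0]],[[0.007,0,-0.35],[0,0,0]],[[0.007,0,-0.37],[0,0,0]],[[0.007,0,-0.37],[0,0,0]],[[0.007,0,-0.37],[0,0,0]]]'
python3 -m crank '[[[0,0,0],[0,0,0]],[[0,0,0],[0,0,0]],[[0,0,0],[0,0,0]],[[0,0,0],[0,0,0]],[[0,0,0],[0,0,0]],[[0,0,0],[0,0,0]],[[0,0,0],[0,0,0]],[[0,0,0],[0,0,0]]]' 25 60
python3 -m crank '[[[0,0,0.1],[0,0,0]],[[0,0,0.2],[0,0,0]],[[0,0,0.25],[0,0,0]],[[0,0,0.25],[0,0,0]],[[0,0,0.25],[0,0,0]],[[0,0,0.25],[0,0,0]]]'
python3 -c "
from h import *
s=arm.get_state();print(s['position'],s['ft_force'])"
```

```text
time_s: 10.98
position: [440.8, -74.9, 33.8]
orientation: [[-0.922, 0.388, 0.002], [0.388, 0.922, -0.001], [-0.002, 0.0, -1.0]]
ft_force: [0.5, -0.1, 0.2]
gripper_width: 0.842
time_s: 11.65
position: [440.7, -75.0, 34.1]
orientation: [[-0.922, 0.388, 0.003], [0.388, 0.922, -0.001], [-0.003, 0.0, -1.0]]
ft_force: [-0.8, 0.7, 6.5]
gripper_width: 0.48
time_s: 12.15
position: [438.5, -74.3, 106.5]
orientation: [[-0.922, 0.388, -0.001], [0.388, 0.922, 0.0], [0.001, -0.0, -1.0]]
ft_force: [-0.0, -0.1, -3.3]
gripper_width: 0.476
[438.52466077 -74.33700776 106.51876415] [-0.00485204 -0.09261245 -3.28500071]
```

```bash
python3 -m crank '[[[0.563,-0.087,0],[0,0,0]],[[0.563,-0.087,0],[0,0,0]],[[0.563,-0.087,0],[0,0,0]],[[0.563,-0.087,0],[0,0,0]],[[0.563,-0.087,-0.05],[0,0,0]],[[0.563,-0.087,-0.1],[0,0,0]],[[0.563,-0.087,-0.1],[0,0,0]],[[0.563,-0.087,-0.1],[0,0,0]],[[0.563,-0.087,-0.1],[0,0,0]]]'
python3 - <<'E'
from h import *
snap('wrist','w6.png'); print(proj('wrist',(606.9,-100.4,8)))
p=arm.get_state()['position'];print(p)
for h in(0,70): print(h,proj('wrist',(p[0],p[1],p[2]-34+h)))
E
```

```text
time_s: 12.9
position: [607.1, -100.4, 76.6]
orientation: [[-0.922, 0.388, -0.002], [0.388, 0.922, 0.001], [0.002, -0.0, -1.0]]
ft_force: [1.2, -1.3, -1.4]
gripper_width: 0.48
[321.86002012 257.32139899]
[ 607.70214352 -100.55558367   77.52444129]
0 [322.24401275 284.73282646]
70 [322.55667633 376.8384995 ]
```

View pics/w6.png

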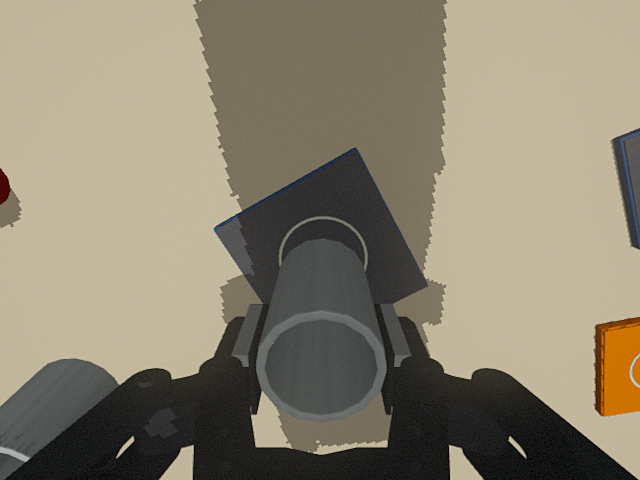

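The held medium pipe's rim is at (321,366), about 3 mm behind the grip centre, and the circle is at (323,257) as expected. Shifting about 2 mm and lowering.

```bash
python3 -m crank '[[[0.006,-0.003,-0.06],[0,0,0]],[[0.006,-0.003,-0.095],[0,0,0]],[[0.006,-0.003,-0.11],[0,0,0]],[[0.006,-0.003,-0.115],[0,0,0]],[[0.006,-0.003,-0.115],[0,0,0]],[[0.006,-0.003,-0.115],[0,0,0]]]'
python3 -c "
from h import *
s=arm.get_state();print(s['position'],s['ft_force'])"
```

```text
time_s: 13.45
position: [610.3, -101.7, 43.6]
orientation: [[-0.922, 0.388, 0.001], [0.388, 0.922, -0.0], [-0.001, 0.0, -1.0]]
ft_force: [0.2, 0.0, -2.7]
gripper_width: 0.474
[ 610.29767741 -101.66550934   43.59079569] [ 0.15557331  0.00783611 -2.74777749]
```

```bash
python3 -m crank '[[[-0.003,0,-0.002],[0,0,0]],[[-0.003,0,-0.004],[0,0,0]],[[-0.003,0,-0.006],[0,0,0]],[[-0.003,0,-0.006],[0,0,0]],[[-0.003,0,-0.006],[0,0,0]]]'
```

```text
time_s: 13.87
position: [609.5, -101.7, 42.2]
orientation: [[-0.922, 0.388, 0.001], [0.388, 0.922, -0.0], [-0.001, 0.0, -1.0]]
ft_force: [-2.7, 0.6, 5.7]
gripper_width: 0.477
```

```bash
python3 -m crank '[[[0,0,0],[0,0,0]],[[0,0,0],[0,0,0]],[[0,0,0],[0,0,0]],[[0,0,0],[0,0,0]],[[0,0,0],[0,0,0]],[[0,0,0.05],[0,0,0]],[[0,0,0.15],[0,0,0]],[[0,0,0.25],[0,0,0]],[[0,0,0.4],[0,0,0]],[[0,0,0.4],[0,0,0]],[[0,0,0.4],[0,0,0]]]' 72
python3 -m crank '[[[0.08,-0.615,0],[0,0,0]],[[0.08,-0.615,0],[0,0,0]],[[0.08,-0.615,0],[0,0,0]],[[0.08,-0.615,0],[0,0,0]],[[0.08,-0.615,0],[0,0,0]],[[0.08,-0.615,0],[0,0,0]],[[0.08,-0.615,0],[0,0,0]],[[0.08,-0.615,0],[0,0,0]],[[0.08,-0.615,0],[0,0,0]]]' 85.4
python3 - <<'E'
from h import *
snap('wrist','w7.png')
p=arm.get_state()['position'];print(p,proj('wrist',(634.5,-287,70)),proj('wrist',(606.9,-100.4,78)),proj('wrist',(606.9,-100.4,8)))
E
```

```text
time_s: 14.78
position: [611.5, -102.3, 164.9]
orientation: [[-0.922, 0.388, 0.007], [0.388, 0.922, -0.002], [-0.007, 0.001, -1.0]]
ft_force: [0.5, -0.2, -0.1]
gripper_width: 0.842
time_s: 15.53
position: [632.7, -284.5, 160.4]
orientation: [[-0.922, 0.387, -0.001], [0.387, 0.922, 0.001], [0.002, 0.001, -1.0]]
ft_force: [-0.3, -0.7, -0.2]
gripper_width: 0.999
[ 632.96661299 -284.38389333  160.78857432] [319.06435087 250.27965572] [628.3715643   79.21539683] [554.38515278  86.55877961]
```

View pics/w7.png

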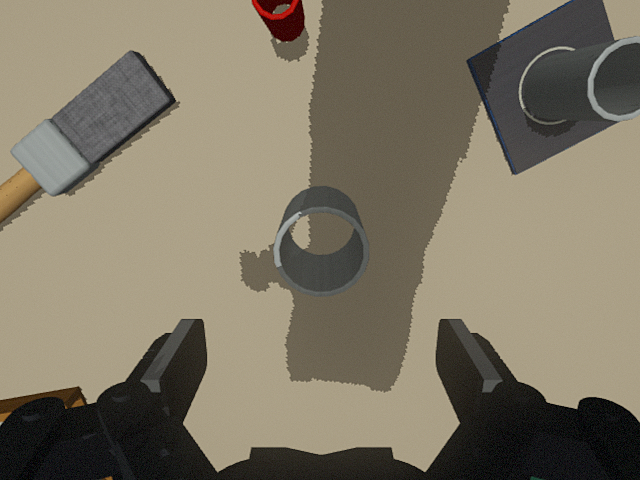

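Medium pipe upright on its circle at (565,86). The large pipe's rim is at (322,252); the brush is clear of the fingers. Grasping it.

```bash
python3 -m crank '[[[0.009,-0.004,-0.1],[0,0,0]],[[0.009,-0.004,-0.2],[0,0,0]],[[0.009,-0.004,-0.3],[0,0,0]],[[0.009,-0.004,-0.37],[0,0,0]],[[0.009,-0.004,-0.41],[0,0,0]],[[0.009,-0.004,-0.42],[0,0,0]],[[0.009,-0.004,-0.42],[0,0,0]],[[0.009,-0.004,-0.42],[0,0,0]]]'
python3 -m crank '[[[0,0,0],[0,0,0]],[[0,0,0],[0,0,0]],[[0,0,0],[0,0,0]],[[0,0,0],[0,0,0]],[[0,0,0],[0,0,0]],[[0,0,0],[0,0,0]],[[0,0,0],[0,0,0]],[[0,0,0],[0,0,0]]]' 40 70
python3 -m crank '[[[0,0,0.1],[0,0,0]],[[0,0,0.2],[0,0,0]],[[0,0,0.33],[0,0,0]],[[0,0,0.4],[0,0,0]],[[0,0,0.45],[0,0,0]],[[0,0,0.45],[0,0,0]],[[0,0,0.45],[0,0,0]]]'
python3 -c "
from h import *
s=arm.get_state();print(s['position'],s['ft_force'])"
```

```text
time_s: 16.25
position: [636.9, -287.4, 36.8]
orientation: [[-0.922, 0.388, 0.002], [0.388, 0.922, -0.001], [-0.002, -0.0, -1.0]]
ft_force: [-0.4, 0.2, 1.0]
gripper_width: 0.999
time_s: 16.92
position: [637.4, -287.9, 37.9]
orientation: [[-0.922, 0.388, 0.004], [0.388, 0.922, -0.002], [-0.004, 0.0, -1.0]]
ft_force: [1.2, 1.0, 5.4]
gripper_width: 0.687
time_s: 17.5
position: [636.1, -287.6, 170.7]
orientation: [[-0.921, 0.388, 0.001], [0.388, 0.921, -0.001], [-0.002, -0.0, -1.0]]
ft_force: [0.5, -0.0, -5.3]
gripper_width: 0.686
[ 636.06512753 -287.59212819  170.66980977] [ 4.52147286e-01 -2.70124407e-05 -5.33176603e+00]
```

```bash
python3 -m crank '[[[0.01,0.92,0],[0,0,0]],[[0.01,0.92,0],[0,0,0]],[[0.01,0.92,0],[0,0,0]],[[0.01,0.92,0],[0,0,0]],[[0.01,0.92,0],[0,0,0]],[[0.01,0.92,0],[0,0,0]],[[0.01,0.92,0],[0,0,0]],[[0.01,0.92,0],[0,0,0]]]'
python3 -m crank '[[[0.012,0.913,0],[0,0,0]],[[0.012,0.913,0],[0,0,0]],[[0.012,0.913,0],[0,0,0]],[[0.012,0.913,0],[0,0,0]],[[0.012,0.913,0],[0,0,0]],[[0.012,0.913,0],[0,0,0]],[[0.012,0.913,0],[0,0,0]],[[0.012,0.913,0],[0,0,0]],[[0.012,0.913,-0.1],[0,0,0]],[[0.012,0.913,-0.2],[0,0,0]],[[0.012,0.913,-0.3],[0,0,0]],[[0.012,0.913,-0.3],[0,0,0]],[[0.012,0.913,-0.3],[0,0,0]],[[0.012,0.913,-0.3],[0,0,0]]]'
python3 - <<'E'
from h import *
snap('wrist','w8.png'); print(proj('wrist',(641.7,262.5,8)))
p=arm.get_state()['position'];print(p)
for h in(0,70): print(h,proj('wrist',(p[0],p[1],p[2]-37.5+h)))
E
```

```text
time_s: 18.17
position: [636.7, -4.9, 167.5]
orientation: [[-0.924, 0.382, -0.005], [0.382, 0.924, 0.003], [0.006, 0.001, -1.0]]
ft_force: [0.6, -0.6, -4.8]
gripper_width: 0.689
time_s: 19.33
position: [642.7, 262.0, 80.5]
orientation: [[-0.921, 0.389, -0.0], [0.389, 0.921, -0.0], [0.0, -0.0, -1.0]]
ft_force: [0.1, -0.2, -4.0]
gripper_width: 0.686
[320.72990326 252.5335246 ]
[643.73437578 262.37320018  81.87778688]
0 [322.05864223 281.60067372]
70 [322.60028071 370.24636617]
```

View pics/w8.png

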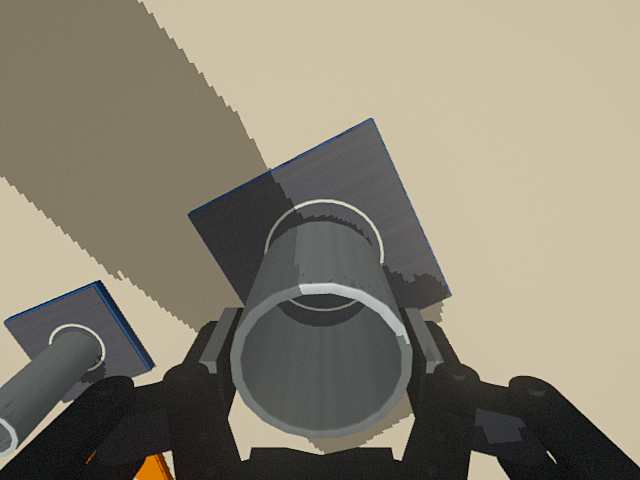

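The held large pipe's rim is at (321,359), about 2–3 mm behind the grip centre. The large circle is centred near (324,255). Lowering with a small correction.

```bash
python3 -m crank '[[[0.004,-0.002,-0.06],[0,0,0]],[[0.004,-0.002,-0.095],[0,0,0]],[[0.004,-0.002,-0.11],[0,0,0]],[[0.004,-0.002,-0.115],[0,0,0]],[[0.004,-0.002,-0.115],[0,0,0]],[[0.004,-0.002,-0.115],[0,0,0]]]'
python3 -c "
from h import *
s=arm.get_state();print(s['position'],s['ft_force'])"
```

```text
time_s: 19.88
position: [644.1, 262.2, 46.5]
orientation: [[-0.922, 0.388, 0.001], [0.388, 0.922, 0.0], [-0.001, 0.001, -1.0]]
ft_force: [0.2, 0.0, -3.9]
gripper_width: 0.684
[644.11211686 262.17650805  46.47630358] [ 2.39847307e-01  3.59306048e-03 -3.90601076e+00]
```

```bash
python3 -m crank '[[[0,-0.001,-0.002],[0,0,0]],[[0,-0.001,-0.004],[0,0,0]],[[0,-0.001,-0.005],[0,0,0]],[[0,-0.001,-0.005],[0,0,0]],[[0,-0.001,-0.005],[0,0,0]]]'
```

```text
time_s: 20.3
position: [644.2, 262.1, 45.9]
orientation: [[-0.922, 0.388, 0.002], [0.388, 0.922, 0.001], [-0.002, 0.001, -1.0]]
ft_force: [-3.0, -0.5, 4.8]
gripper_width: 0.683
```

Contact. Releasing, raising and checking from above.

```bash
python3 -m crank '[[[0,0,0],[0,0,0]],[[0,0,0],[0,0,0]],[[0,0,0],[0,0,0]],[[0,0,0],[0,0,0]],[[0,0,0],[0,0,0]],[[0,0,0],[0,0,0]],[[0,0,0.05],[0,0,0]],[[0,0,0.15],[0,0,0]],[[0,0,0.25],[0,0,0]],[[0,0,0.4],[0,0,0]],[[0,0,0.5],[0,0,0]],[[0,0,0.6],[0,0,0]],[[0,0,0.6],[0,0,0]],[[0,0,0.6],[0,0,0]]]' 85.4
python3 -m crank '[[[-0.45,-0.25,0.15],[0,0,0]],[[-0.45,-0.25,0.15],[0,0,0]],[[-0.45,-0.25,0.15],[0,0,0]],[[-0.45,-0.25,0.15],[0,0,0]],[[-0.45,-0.25,0.15],[0,0,0]],[[-0.45,-0.25,0.15],[0,0,0]],[[-0.45,-0.25,0.15],[0,0,0]]]'
python3 - <<'E'
from h import *
snap('wrist','w9.png')
for n,p in(('S',(639,99)),('M',(606.9,-100.4)),('L',(641.8,262.5))):print(n,proj('wrist',(*p,8)),proj('wrist',(*p,78)))
E
```

```text
time_s: 21.47
position: [645.1, 262.1, 227.0]
orientation: [[-0.922, 0.388, 0.005], [0.388, 0.922, 0.002], [-0.004, 0.004, -1.0]]
ft_force: [-0.1, -0.8, -0.9]
gripper_width: 0.999
time_s: 22.05
position: [508.7, 186.7, 268.3]
orientation: [[-0.921, 0.389, -0.0], [0.389, 0.921, 0.0], [0.0, -0.0, -1.0]]
ft_force: [0.6, -0.5, -0.3]
gripper_width: 0.999
S [294.86048832 326.25440536] [290.26435173 363.24353319]
M [128.61891131 361.9538702 ] [ 96.90363178 403.39989714]
L [433.24203354 277.03099105] [453.25871683 307.11780335]
```

View pics/w9.png

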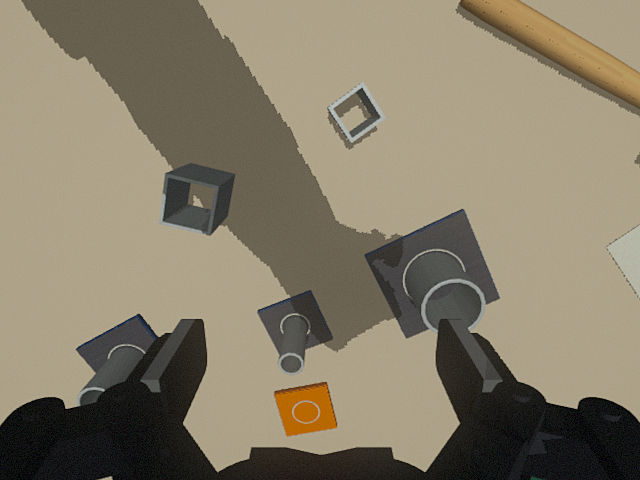

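The large pipe is upright on its circle (rim (454,306), expected (453,307)). The small one's rim is at (291,362), expected (290,363). The medium one is partly behind a finger here, but its rim in the earlier view was at about (627,79), expected (628,79). Handing in.

```bash
python3 -c "
from h import *
print(arm.close_job())"
```

```text
the job is handed in; nothing more can be done
None
```

All three bare-steel pipes now stand upright on the plate of their own size, in the order small, medium, large. I handed the job in at about 22 s, with the gripper open and clear of everything.

- **Centring:** in the wrist-camera views after release, each pipe's rim was within about 1 px of where a centred pipe should appear. That is roughly 1–2 mm off centre once camera calibration error is included.
    - **Small and large:** both checked out in the last picture.
    - **Medium:** a finger partly hid it in the last picture, so its check comes from the earlier view, where part of its rim was cut off at the image edge.
- **Forces:** at placing, the readings I saw stayed under about 7 N.
- **Bystanders:** I did not touch the square tubes, hammer, brush, red pipes or orange plate. The last picture shows both tubes upright, but not the brush or the red pipes, and only part of the hammer. I took no final top view.

Nothing failed. The only disagreement was that the wrist views put the held pipes 2–3 mm behind the grip centre, and I corrected for that before lowering each one.

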